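# Take a filter cartridge out of the bench filter unit and show it over the light pad

### The arm

A 6-joint arm with a two-finger parallel gripper is mounted at the origin on the work surface; the furniture and walls round the work are solid. World frame = base frame: x ahead of the robot, y to its left, z up, the work surface at z = 0. Lengths are in m, angles in rad, forces in N, time in s.
With the tool pointing down it reaches from about 0.3 to 0.875 m from the base axis. Payload 6.4 kg.
Tool frame: the origin (TCP) lies between the finger pads; the fingertips stand 22 mm ahead of it and the grasp point (between the pads) lies 3 mm ahead of it; z points along the fingers, y is the line along which they close (so a half turn about z gives the same grasp; the last joint's range is limited). The gripper opens to 85 mm and grips with 20 to 120 N. Pads are 22 mm wide; open, the fingers measure 114 mm over their backs; the gripper's body (76 mm by 85 mm) begins 54 mm behind the grasp point. The pads swing forward as they close: fully open they stand 13 mm farther back than shut.
Start: joints at [0.975, 0.181, 1.607, -0, 1.354, -0.206], TCP at [0.218, 0.532, 0.253] pointing down, gripper open.
Joint ranges: [-2.99, 2.99], [-0.89, 2.07], [0.3, 2.58], [-1.14, 4.28], [0, 2.63], [-3.12, 3.12]. Speed limits (rad/s): [2.57, 2.57, 3.01, 3.14, 3.14, 3.14].

### API

Orientations are given as a unit quaternion [w, x, y, z].
In Python, from bench import ctrl, imaging, workorder gives the robot as it stands.
- The arm moves only by the shell command python3 -m pendant 'ROWS' [OPENING]. ROWS is JSON, a list of rows, each a list of 4 numbers: the shift along the tool's x, y, z in cm, then the turn about the tool's z in degrees. In form: [[dx, dy, dz, roll], ...]. A call has 1 to 12 rows; each row is the pose to reach, as a shift and turn from the pose commanded when the call began, along the tool's axes at that moment; what a row does not reach only later rows make up. A row lasts 1/12 s, in which the tool goes at most 41.7 mm and 7.16 degrees, less where a joint would pass 70% of its speed; a pose out of reach is approached as far as the arm can. A call with a gripper value outside its range is refused whole. OPENING is the opening, from 0 (shut) to 1 (fully open), set as the call begins (- or left out, the last holds). The fingers move at their own pace and stop on an object; the grip force is fixed at half the most. Time passes only in rows, so rows that repeat a pose let the fingers close. It gives the time, the measured TCP pose, the force, the opening and the grip force at its end, in the units of the state.
- ctrl.get_obs(): the state, without advancing time (a new reading comes with each control period).
- imaging.camera(name): name is "scene" or "top" or "wrist"; returns the picture (384x512x3 uint8, red, green, blue); there is no depth.
- imaging.camera_info(name): a dict with "K" (3x3 intrinsics, pixels), "T" (4x4, takes a point from camera to world coordinates); the wrist camera has in their place "tool_from_camera" (4x4, takes a point from camera to tool coordinates, whose origin is the TCP and whose axes are the flange's). Camera axes: x right, y up, looking along -z (the intrinsics and any distortion apply to the point x, -y, -z); pixel columns grow to the right and rows downward; lengths in m; the calibration is good to about 2 mm. The wrist camera is an equidistant fisheye: a pixel r from the principal point sees the ray r / f radians off the axis. A picture is of the moment at which its call begins: read the wrist's pose just before it. camera_info takes no time and is no camera call.
- workorder.hand_in(): hands the job in; it is judged then, once.
The state is a dict: "time_s": time; "q": joint angles; "dq": joint speeds; "joint_efforts": joint torques, N m; "eef_pos": TCP position; "eef_rot": TCP orientation; "wrist_force": force on the tool from outside, world axes, zero at the start; "torque": the same for the moment, N m; "opening": opening from 0.0 (shut) to 1.0 (fully open); "grasp_force": force on a finger pad.
Only numpy, scipy, OpenCV 4.12 (cv2) and the standard library are available. Lean on these libraries where they do the work, as an engineer would, in place of code of your own. Each camera call takes 0.05 s, during which the arm holds its last target. There are 200 camera calls.

### The job

Switch the filter unit off by pressing its red button fully down and letting it come back up, then swing the blue flap up by its handle until it stands upright or leans back, and leave it open. Draw the orange cartridge out, carry it over to the light pad and finish while holding it there, upright and still above the middle of the pad, its lower edge clear of the pad by about 5 to 10 cm; do not let it go. Leave the green cartridge in its slot and the red end cap, tape measure and standing white plug where they are.

Things in the scene. Friction and masses are not known exactly. Their poses are not given: they have to be found in the camera images.
- filter_unit: Grey filter unit, fixed to the bench; its front (-x, louvres) faces the robot, yaw up to 0.3 rad either way. Origin on the bench under the centre of its open-topped well: outside 150 mm along x, 146 mm along y, walls 5 mm, rim 132 mm up. A control strip, 66 mm wide and as high, adjoins it (y -73 to -139 mm). A black block, top 55 mm above the bench, fills the well's lower part.
- stop_button (a joint): Red round push button (28 mm across) on the control strip, pressed straight down; value is its travel in m, 0 released, 0.006 fully down, springs back; fully down takes 4 N.
- stop_button_top (a point): Centre of the red button's top face; it lies 35 mm towards the front and 106 mm to the -y side of the unit's origin.
- flap (a joint): Blue flap over the well, 156 by 148 mm, 6 mm thick, 0.12 kg; hinge along the unit's y axis at the far (+x) rim. Value in rad: 0 shut (level), 1.57 upright, 1.8 right back (stop). A friction hinge (0.16 N m) holds it wherever it is left. It hides the cartridges when shut.
- flap_handle (a point): Middle of the flap's round steel handle bar, 8 mm thick, 76 mm long along the unit's y axis, on legs at both ends; 40 mm above the flap's outer face, 135 mm from the hinge axis along the flap and 44 mm off it at right angles. The flap can turn about the bar in a pinch. Its frame turns with the flap.
- flap_hinge (a point): Point on the flap's hinge axis at its middle, 79 mm behind the unit's origin (+x) and 135 mm above the bench. Its frame turns with the flap.
- orange_cartridge: Upright flat filter cartridge in a slot of the block, white frame, pleated paper, top 30 mm orange. 10 mm thick (own x = unit's x), 50 mm wide (y), 98 mm tall (z), 0.05 to 0.1 kg. Origin: centre of its lower edge, at the start 11 mm above the bench, so its upper 54 mm stand out of the block, top 23 mm below the well's rim. Grip across its thickness; comes straight up.
- green_cartridge: The same cartridge with a green top, in the other slot; stays where it is. The two slots (13 x 53 mm, 44 mm deep) lie at x 0 and y +31 and -31 mm in the unit's frame; either colour may be in either.
- light_pad: Flat square light pad, white face in a black rim, 140 x 140 mm, 10 mm high, fixed to the bench; origin at the centre of its underside.
- end_cap_red: Red plastic end cap, 64 mm across, 49 mm high, loose on the bench; leave alone.
- tape_measure: Yellow tape measure, 38 x 72 x 60 mm, loose on the bench; leave alone.
- dome_standing: White domed plastic plug standing upright, 33 mm across, 106 mm tall, loose on the bench, easily toppled; leave alone.

How it is judged:
By the outcome, as a careful person would: the job done as asked, in the order asked, and still so for the second after the job is handed in, while the arm keeps its last pose, push and grip.
It also fails if it takes over 64 s, if anything falls off the work surface, if the arm or the gripper's body presses on something with over 40 N, if the wrist force passes 120 N, or if a joint passes its speed limit or range.

## Working session

There is one attempt and no reset: what is moved stays moved. The work goes in short steps, Python scripts to look and compute and a shell command to move; the robot and the scene stay as the last step left them, time stands still between calls to the robot, and variables do not carry over. Pictures are saved under pics/ and viewed, at most 10 in all, crops included, and the job is handed in when it is done.

```bash
ls; mkdir -p pics
python3 - <<'E'
from bench import ctrl, imaging
import cv2,numpy as np
o=ctrl.get_obs();print({k:np.round(v,3).tolist() for k,v in o.items()})
for n in("scene","top"):
    i=imaging.camera_info(n);print(n,{k:np.round(v,4).tolist() if not isinstance(v,str) else v for k,v in i.items()})
    cv2.imwrite(f"pics/{n}0.png",imaging.camera(n)[...,::-1])
i=imaging.camera_info("wrist");print(i)
a=np.hstack([cv2.imread("pics/scene0.png"),cv2.imread("pics/top0.png")])
E
```

```text
pics
{'time_s': 0.0, 'q': [0.975, 0.182, 1.608, 0.0, 1.354, -0.206], 'dq': [-0.0, -0.001, 0.0, -0.0, -0.001, -0.001], 'joint_efforts': [-0.0, -44.488, -35.133, -0.0, 0.009, 0.0], 'eef_pos': [0.218, 0.531, 0.252], 'eef_rot': [-0.0, 0.194, 0.981, -0.001], 'wrist_force': [-0.603, -0.125, 0.407], 'torque': [0.006, -0.005, -0.013], 'grasp_force': 0.0, 'opening': 1.002}
scene {'K': [[454.323, 0.0, 254.1081], [0.0, 454.323, 188.1281], [0.0, 0.0, 1.0]], 'T': [[-0.8241, -0.3554, 0.4411, 1.1713], [0.5663, -0.5314, 0.63, 0.9965], [0.0105, 0.7689, 0.6392, 1.16], [0.0, 0.0, 0.0, 1.0]]}
top {'K': [[353.9995, 0.0, 251.8031], [0.0, 353.9995, 193.8367], [0.0, 0.0, 1.0]], 'T': [[0.0176, 0.9892, -0.1453, 0.2989], [-0.9998, 0.0154, -0.016, -0.0343], [-0.0135, 0.1455, 0.9893, 1.1916], [0.0, 0.0, 0.0, 1.0]]}
{'K': array([[297.31863964,   0.        , 257.51965835],
       [  0.        , 297.31863964, 190.01034773],
       [  0.        ,   0.        ,   1.        ]]), 'tool_from_camera': array([[ 3.44786442e-04,  9.61652888e-01,  2.74269219e-01,
         6.95466980e-02],
       [ 9.99999937e-01, -3.07462437e-04, -1.79073249e-04,
         1.03647858e-03],
       [-8.78788244e-05,  2.74269263e-01, -9.61652933e-01,
        -1.20414761e-01],
       [ 0.00000000e+00,  0.00000000e+00,  0.00000000e+00,
         1.00000000e+00]])}
```

View pics/top0.png

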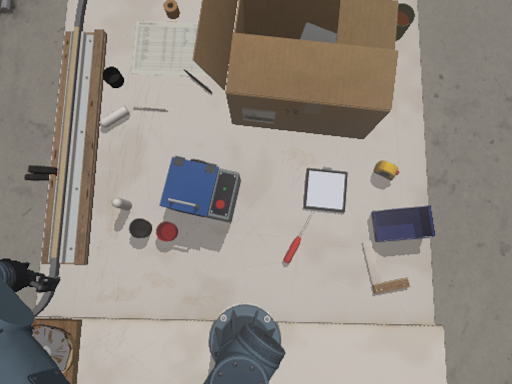

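View pics/scene0.png

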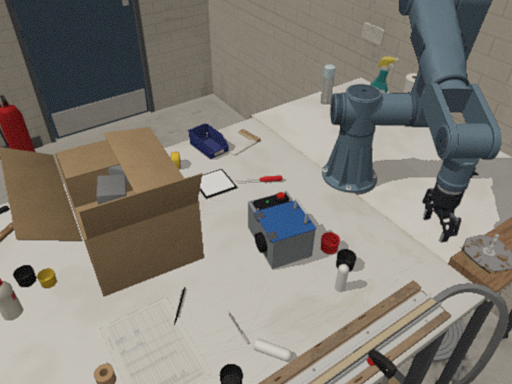

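The top view shows the unit's blue flap around (190,188), its handle at (182,203), the red button at (220,204) and the light pad at (326,190). The red cap is at (167,231), the plug at (121,203) and the tape measure at (386,170). The scene view shows the same unit near (283,228).

```bash
cat > h.py <<'E'
import cv2,numpy as np
from bench import ctrl, imaging
from scipy.spatial.transform import Rotation as R
def ray(n,uv,pose=None):
    i=imaging.camera_info(n);K=np.array(i["K"])
    a=np.array([(uv[0]-K[0,2])/K[0,0],(uv[1]-K[1,2])/K[1,1]])
    if n=="wrist":
        r=np.linalg.norm(a);s=np.sin(r)/max(r,1e-9);d=np.array([a[0]*s,-a[1]*s,-np.cos(r)])
        T=pose@np.array(i["tool_from_camera"])
    else: d=np.array([a[0],-a[1],-1]);T=np.array(i["T"])
    return T[:3,3],T[:3,:3]@d
def tool():
    o=ctrl.get_obs();T=np.eye(4);w,x,y,z=o["eef_rot"]
    T[:3,:3]=R.from_quat([x,y,z,w]).as_matrix();T[:3,3]=o["eef_pos"];return T
def onz(n,uv,z,pose=None):
    p,d=ray(n,uv,pose);return p+d*(z-p[2])/d[2]
def tri(rays):
    A=0;b=0
    for p,d in rays:
        d=d/np.linalg.norm(d);M=np.eye(3)-np.outer(d,d);A=A+M;b=b+M@p
    return np.linalg.solve(A,b)
def blobs(img,lo,hi,box=None,amin=15):
    h=cv2.cvtColor(img,cv2.COLOR_RGB2HSV);m=cv2.inRange(h,np.array(lo),np.array(hi))
    if box: k=np.zeros_like(m);k[box[1]:box[3],box[0]:box[2]]=1;m*=k
    n,l,s,c=cv2.connectedComponentsWithStats(m)
    return [(s[j,4],c[j].round(1),l==j) for j in np.argsort(-s[:,4]) if j and s[j,4]>=amin]
E
python3 - <<'E'
from h import *
t=cv2.imread("pics/top0.png")[...,::-1].copy();s=cv2.imread("pics/scene0.png")[...,::-1].copy()
for n,im,box in(("top",t,(150,150,245,245)),("scene",s,(240,185,345,265))):
    print(n,"red",[(a,c.tolist()) for a,c,_ in blobs(im,(0,150,90),(8,255,255),box,6)])
    b=blobs(im,(105,130,60),(125,255,255),box,100)
    print(n,"blue",[(a,c.tolist()) for a,c,_ in b])
    m=np.max([x[2] for x in b],axis=0).astype(np.uint8)
    cn=max(cv2.findContours(m,0,2)[0],key=cv2.contourArea);q=cv2.approxPolyDP(cv2.convexHull(cn),4,True)[:,0]
    for p in q: print(p,onz(n,p,.139).round(3))
b=blobs(t,(0,0,200),(179,60,255),(307,172,345,209),200)
print("pad",[(a,c.tolist(),onz("top",c,.01).round(3)) for a,c,_ in b])
for nm,p,z in(("handle",(182,203.5),.179),("plug",(118,203),.05),("cap",(167,231),.049),("btn",(220,204),.14)):print(nm,onz("top",p,z).round(3))
E
```

```text
top red [(np.int32(70), [167.2, 234.4]), (np.int32(54), [219.6, 203.8]), (np.int32(10), [171.8, 226.5])]
top blue [(np.int32(1805), [189.7, 185.6]), (np.int32(123), [182.6, 207.3])]
[173 158] [0.561 0.226 0.139]
[217 167] [0.534 0.09  0.139]
[206 215] [0.388 0.118 0.139]
[161 205] [0.415 0.255 0.139]
scene red [(np.int32(197), [330.0, 242.3]), (np.int32(38), [280.0, 195.2])]
scene blue [(np.int32(1326), [284.7, 220.6])]
[315 227] [0.415 0.259 0.139]
[272 241] [0.565 0.231 0.139]
[255 212] [0.534 0.094 0.139]
[291 201] [0.401 0.117 0.139]
pad [(np.int32(1188), [325.4, 189.7], array([ 0.49 , -0.263,  0.01 ]))]
handle [0.416 0.183 0.179]
plug [0.43 0.42 0.05]
cap [0.341 0.255 0.049]
btn [0.421 0.077 0.14 ]
```

```bash
python3 -m pendant '[[-3,-2.85,0,6.5],[-6,-5.7,0,13],[-9,-8.6,0,19.5],[-12,-11.4,0,26],[-15,-14.3,0,32.5],[-18,-17.2,0,39],[-21,-20,0,45.5],[-24,-22.9,0,52],[-27,-25.7,0,58.5],[-30,-28.6,0,65],[-33,-31.5,0,71.5],[-36.1,-34.3,0,78.4]]' 0
python3 -m pendant '[[0,0,0,0],[0,0,0,0],[0,0,0,0]]'
python3 - <<'E'
from h import *
T=tool();print(T.round(3).tolist(),ctrl.get_obs()["wrist_force"])
im=imaging.camera("wrist");cv2.imwrite("pics/w1.png",im[...,::-1])
for a,c,_ in blobs(im,(0,150,90),(8,255,255),None,100):print(a,c,onz("wrist",c,.14,T).round(3))
s=imaging.camera("scene")
E
```

```text
time_s: 1.1
eef_pos: [0.422, 0.0756, 0.2532]
eef_rot: [0.0, 0.772, 0.636, 0.0]
wrist_force: [0.8, 0.9, -0.6]
opening: -0.0
grasp_force: 0.0
time_s: 1.35
eef_pos: [0.4216, 0.0777, 0.2528]
eef_rot: [-0.001, 0.77, 0.638, -0.0]
wrist_force: [-0.4, 0.6, 0.7]
opening: 0.004
grasp_force: 0.0
[[0.186, 0.982, -0.001, 0.422], [0.982, -0.186, 0.001, 0.078], [0.0, -0.001, -1.0, 0.253], [0.0, 0.0, 0.0, 1.0]] [-0.38606175  0.56782874  0.72210349]
1799 [160.5  31.5] [0.371 0.226 0.14 ]
970 [255.6 197.4] [0.42  0.076 0.14 ]
```

View pics/w1.png

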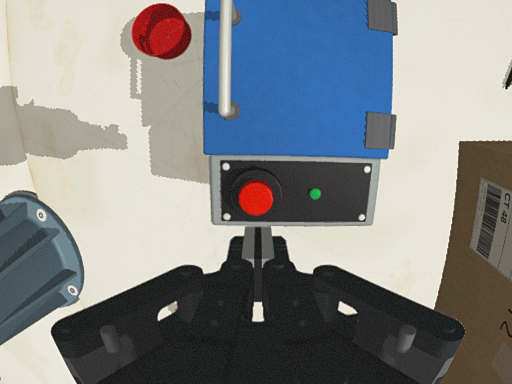

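The wrist view shows the red button at (256,197), in line with the unit's edges. The handle bar is at (225,60) and there is a green lamp at (315,194). I'm descending on the button.

```bash
python3 -m pendant '[[0,0,2,0],[0,0,4,0],[0,0,6,0],[0,0,6.5,0],[0,0,7,0],[0,0,7,0]]'
python3 -m pendant '[[0,0,0.3,0],[0,0,0.6,0],[0,0,0.6,0]]'
python3 -m pendant '[[0,0,0.2,0],[0,0,0.4,0],[0,0,0.4,0]]'
```

```text
time_s: 1.95
eef_pos: [0.4215, 0.0785, 0.183]
eef_rot: [-0.0, 0.769, 0.639, -0.0]
wrist_force: [0.4, 0.4, -0.1]
opening: -0.0
grasp_force: 0.0
time_s: 2.2
eef_pos: [0.4222, 0.0777, 0.1776]
eef_rot: [0.0, 0.77, 0.638, 0.0]
wrist_force: [0.7, 0.2, 0.3]
opening: -0.004
grasp_force: 0.0
time_s: 2.45
eef_pos: [0.4224, 0.0776, 0.1735]
eef_rot: [0.0, 0.77, 0.638, 0.0]
wrist_force: [0.4, 0.8, 1.5]
opening: 0.004
grasp_force: 1.1
```

```bash
python3 -m pendant '[[0,0,0.1,0],[0,0,0.2,0],[0,0,0.2,0]]'
python3 -m pendant '[[0,0,0.1,0],[0,0,0.2,0],[0,0,0.2,0]]'
python3 -m pendant '[[0,0,0.1,0],[0,0,0.2,0],[0,0,0.2,0]]'
```

```text
time_s: 2.7
eef_pos: [0.4224, 0.0776, 0.1715]
eef_rot: [0.0, 0.77, 0.638, 0.0]
wrist_force: [1.4, -0.0, 2.8]
opening: 0.0
grasp_force: 1.6
time_s: 2.95
eef_pos: [0.4224, 0.0776, 0.17]
eef_rot: [0.0, 0.77, 0.638, 0.0]
wrist_force: [0.0, -0.0, 6.9]
opening: -0.001
grasp_force: 3.6
time_s: 3.2
eef_pos: [0.4226, 0.0776, 0.1696]
eef_rot: [0.0, 0.77, 0.638, 0.0]
wrist_force: [-7.4, 0.9, 23.8]
opening: -0.001
grasp_force: 11.8
```

```bash
python3 -m pendant '[[0,0,-1,0],[0,0,-3,0],[0,0,-6,0],[0,0,-9,0],[0,0,-9.5,0],[0,0,-9.5,0]]'
python3 -m pendant '[[1,0,0,0],[3.5,-0.5,0,0],[7,-1.4,0,0],[9.5,-2.2,0,0],[10.4,-2.4,0,0],[10.4,-2.4,0,0],[10.4,-2.4,0,0]]' 0.5
python3 - <<'E'
from h import *
T=tool();print(T.round(3).tolist())
im=imaging.camera("wrist");cv2.imwrite("pics/w2.png",im[...,::-1])
E
```

```text
time_s: 3.7
eef_pos: [0.423, 0.0775, 0.2641]
eef_rot: [0.001, 0.77, 0.638, 0.001]
wrist_force: [0.9, 0.0, -0.4]
opening: 0.0
grasp_force: 0.0
time_s: 4.28
eef_pos: [0.4169, 0.1844, 0.2608]
eef_rot: [-0.0, 0.77, 0.639, -0.001]
wrist_force: [0.0, -0.4, -0.2]
opening: 0.503
grasp_force: 0.0
[[0.185, 0.983, -0.003, 0.417], [0.983, -0.185, -0.001, 0.184], [-0.002, -0.003, -1.0, 0.261], [0.0, 0.0, 0.0, 1.0]]
```

View pics/w2.png

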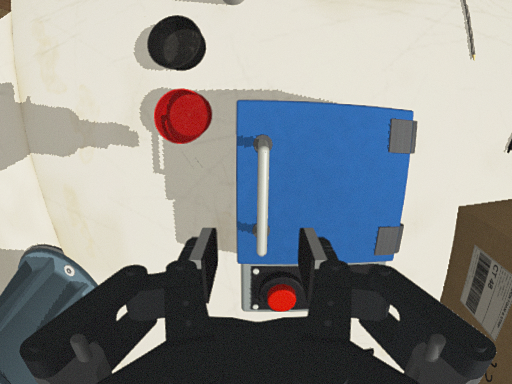

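Run:
```python
from h import *
T=tool()
for uv in((263.5,143),(263,195),(262,250)):
    p=onz("wrist",uv,.179,T);print(p.round(4),(T[:3,:3].T@(p-T[:3,3])).round(4))
```

```text
[0.4299 0.2283 0.179 ] [0.0462 0.0043 0.082 ]
[0.4228 0.1919 0.179 ] [0.0091 0.0041 0.0821]
[0.4142 0.1489 0.179 ] [-0.0348  0.0037  0.0822]
```

The wrist view shows the handle bar from (263,143) to (262,250), centred 6 mm along tool x and 4 mm along tool y. I'm going down to grip it.

```bash
python3 -m pendant '[[0.3,0.2,1,0],[0.6,0.4,3,0],[0.6,0.4,5.5,0],[0.6,0.4,7.2,0],[0.6,0.4,7.8,0],[0.6,0.4,7.8,0]]' 0.5
python3 -m pendant '[[0,0,0,0],[0,0,0,0],[0,0,0,0],[0,0,0,0],[0,0,0,0]]' 0
python3 - <<'E'
import numpy as np
r=np.hypot(.135,.044);a0=np.arctan2(.044,.135)
for d in np.linspace(0,1.7,18):
    x=-r*np.cos(a0+d)+.135; z=r*np.sin(a0+d)-.044
    print(round(d,2),"dy",round(100*x,1),"dz",round(-100*z,1))
E
```

```text
time_s: 4.83
eef_pos: [0.4217, 0.1884, 0.1821]
eef_rot: [-0.001, 0.771, 0.637, -0.002]
wrist_force: [-1.1, 0.7, 1.5]
opening: 0.503
grasp_force: 0.0
time_s: 5.25
eef_pos: [0.4213, 0.1898, 0.1853]
eef_rot: [-0.001, 0.77, 0.638, -0.001]
wrist_force: [-10.2, 1.3, 7.3]
opening: 0.07
grasp_force: 58.7
0.0 dy 0.0 dz 0.0
0.1 dy 0.5 dz -1.3
0.2 dy 1.1 dz -2.6
0.3 dy 1.9 dz -3.8
0.4 dy 2.8 dz -4.9
0.5 dy 3.8 dz -5.9
0.6 dy 4.8 dz -6.9
0.7 dy 6.0 dz -7.7
0.8 dy 7.3 dz -8.3
0.9 dy 8.6 dz -8.9
1.0 dy 9.9 dz -9.3
1.1 dy 11.3 dz -9.6
1.2 dy 12.7 dz -9.8
1.3 dy 14.1 dz -9.8
1.4 dy 15.5 dz -9.7
1.5 dy 16.9 dz -9.4
1.6 dy 18.3 dz -9.0
1.7 dy 19.6 dz -8.4
```

```bash
python3 -m pendant '[[0,0.2,-0.6,0],[0,0.5,-1.3,0],[0,1.1,-2.6,0],[0,1.9,-3.8,0],[0,2.8,-4.9,0],[0,3.8,-5.9,0],[0,4.8,-6.9,0],[0,6,-7.7,0],[0,6,-7.7,0]]'
python3 -m pendant '[[0,1.3,-0.6,0],[0,2.6,-1.2,0],[0,3.9,-1.6,0],[0,5.3,-1.9,0],[0,6.7,-2.1,0],[0,6.7,-2.1,0]]'
```

```text
time_s: 6.0
eef_pos: [0.4825, 0.1776, 0.2654]
eef_rot: [0.001, 0.77, 0.638, -0.0]
wrist_force: [-12.8, -3.1, 18.1]
opening: 0.065
grasp_force: 60.4
time_s: 6.5
eef_pos: [0.5502, 0.164, 0.2855]
eef_rot: [0.002, 0.771, 0.637, 0.001]
wrist_force: [-2.2, -5.7, 9.9]
opening: 0.063
grasp_force: 59.4
```

```bash
python3 -m pendant '[[0,1.4,0,0],[0,2.8,0.1,0],[0,4.2,0.4,0],[0,5.6,0.8,0],[0,6.6,1.3,0],[0,6.6,1.3,0],[0,6.6,1.3,0]]'
python3 - <<'E'
from h import *
cv2.imwrite("pics/s3.png",imaging.camera("scene")[100:330,180:420,::-1].repeat(2,0).repeat(2,1))
E
```

```text
time_s: 7.08
eef_pos: [0.6145, 0.151, 0.2717]
eef_rot: [0.003, 0.771, 0.637, 0.001]
wrist_force: [0.5, -7.6, 5.1]
opening: 0.07
grasp_force: 60.6
```

View pics/s3.png

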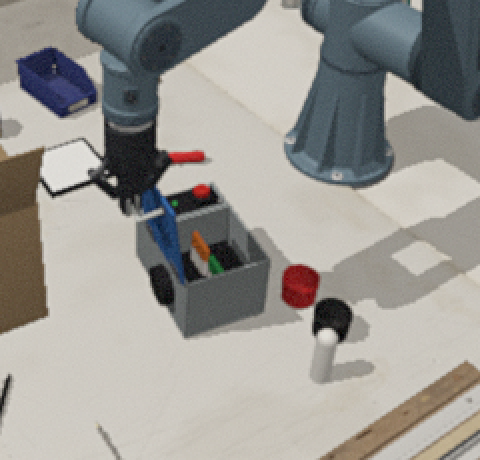

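The flap stands upright or slightly back, and the orange top shows in the slot next to the control strip, crop pixel (203,245). I'm releasing the bar and moving over the cartridge.

```bash
python3 -m pendant '[[0,0,0,0],[0,0,0,0],[0,0,0,0],[0,0,-1.5,0],[0,0,-4,0],[0,0,-7,0],[0,0,-9,0],[0,0,-9,0]]' 0.25
python3 -m pendant '[[-0.5,-2,0,0],[-1.5,-5.5,0,0],[-2.5,-9,0,0],[-3.2,-12.5,0,0],[-3.4,-14.2,0,0],[-3.4,-14.2,0,0],[-3.4,-14.2,0,0]]' 0.7
python3 - <<'E'
from h import *
T=tool();print(T.round(3).tolist())
im=imaging.camera("wrist");cv2.imwrite("pics/w4.png",im[...,::-1])
t=imaging.camera("top")
for n,i in(("wrist",im),("top",t)):
  for a,c,m in blobs(i,(9,150,120),(20,255,255),None,15)[:4]:
    p=onz(n,c,.109,T);print(n,a,c,p.round(4),(T[:3,:3].T@(p-T[:3,3])).round(4))
E
```

```text
time_s: 7.8
eef_pos: [0.6141, 0.1541, 0.3656]
eef_rot: [0.003, 0.77, 0.638, 0.004]
wrist_force: [0.2, -0.1, 0.6]
opening: 0.251
grasp_force: 0.0
time_s: 8.38
eef_pos: [0.466, 0.1469, 0.3594]
eef_rot: [0.0, 0.77, 0.638, 0.0]
wrist_force: [0.6, -0.6, 1.1]
opening: 0.702
grasp_force: 0.0
[[0.185, 0.983, 0.001, 0.466], [0.983, -0.185, 0.0, 0.147], [0.0, 0.001, -1.0, 0.359], [0.0, 0.0, 0.0, 1.0]]
wrist 302 [260.  162.6] [0.4698 0.1473 0.109 ] [0.001  0.0034 0.2504]
top 53 [200.2 189.7] [0.4684 0.1435 0.109 ] [-0.003   0.0027  0.2504]
```

View pics/w4.png

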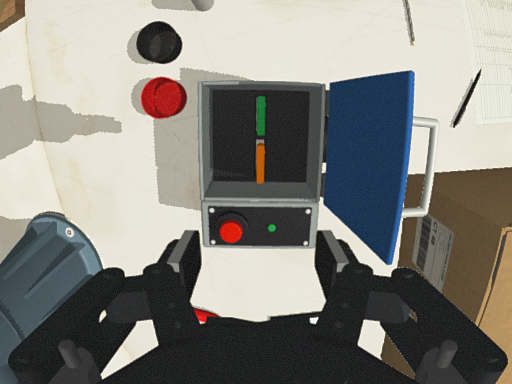

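Both cartridges are visible: the orange one centred at (260,163) and green behind it at (261,115). The flap leans clear to the right. I'm descending on the orange one.

```bash
python3 -m pendant '[[-0.1,0.3,2,0],[-0.1,0.3,5,0],[-0.1,0.3,8.5,0],[-0.1,0.3,12,0],[-0.1,0.3,15,0],[-0.1,0.3,17,0],[-0.1,0.3,18,0],[-0.1,0.3,18,0],[-0.1,0.3,18,0]]' 0.5
python3 - <<'E'
from h import *
T=tool();im=imaging.camera("wrist")
for a,c,m in blobs(im,(9,150,120),(20,255,255),None,15)[:3]:
    p=onz("wrist",c,.107,T);print(a,c,p.round(4),(T[:3,:3].T@(p-T[:3,3])).round(4))
cv2.imwrite("pics/w5.png",im[...,::-1])
E
```

```text
time_s: 9.23
eef_pos: [0.47, 0.1449, 0.1794]
eef_rot: [-0.0, 0.77, 0.638, -0.0]
wrist_force: [1.0, 0.0, 0.6]
opening: 0.504
grasp_force: 0.0
1045 [256.2 206.9] [0.47   0.1485 0.107 ] [ 0.0035 -0.0007  0.0724]
```

View pics/w5.png

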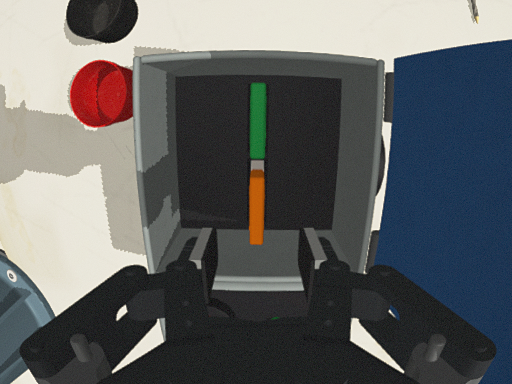

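The cartridge top, (256,178) to (256,243), is centred between the fingers. I'm going in and gripping it.

```bash
python3 -m pendant '[[0.1,-0.05,1.5,0],[0.2,-0.05,3.5,0],[0.2,-0.05,5.5,0],[0.2,-0.05,7.5,0],[0.2,-0.05,8.6,0],[0.2,-0.05,8.6,0]]'
python3 -m pendant '[[0,0,0,0],[0,0,0,0],[0,0,0,0],[0,0,0,0],[0,0,0,0]]' 0
```

```text
time_s: 9.78
eef_pos: [0.4688, 0.147, 0.0924]
eef_rot: [-0.001, 0.77, 0.638, -0.001]
wrist_force: [-1.5, -0.3, 0.3]
opening: 0.503
grasp_force: 0.0
time_s: 10.2
eef_pos: [0.4707, 0.1472, 0.095]
eef_rot: [0.001, 0.77, 0.638, 0.001]
wrist_force: [0.3, 0.2, 6.3]
opening: 0.112
grasp_force: 59.4
```

```bash
python3 -m pendant '[[0,0,-0.5,0],[0,0,-1.2,0],[0,0,-2,0],[0,0,-3,0],[0,0,-4,0],[0,0,-5,0],[0,0,-6,0],[0,0,-6,0]]'
python3 -m pendant '[[0,0,-1.5,0],[0,0,-4,0],[0,0,-7,0],[0,0,-10,0],[0,0,-13,0],[0,0,-14.5,0],[0,0,-15,0],[0,0,-15,0]]'
python3 - <<'E'
from h import *
T=tool();print(T[:3,3])
d=T[:3,:3].T@(np.array([.49,-.263,T[2,3]])-T[:3,3]);print(d.round(4))
cv2.imwrite("pics/s6.png",imaging.camera("scene")[60:330,150:420,::-1].repeat(2,0).repeat(2,1))
E
```

```text
time_s: 10.87
eef_pos: [0.4708, 0.1472, 0.1561]
eef_rot: [0.001, 0.77, 0.638, 0.002]
wrist_force: [0.1, -0.8, -0.6]
opening: 0.111
grasp_force: 58.4
time_s: 11.53
eef_pos: [0.4698, 0.1471, 0.3044]
eef_rot: [0.001, 0.77, 0.638, 0.001]
wrist_force: [0.2, 0.3, -1.7]
opening: 0.113
grasp_force: 58.4
[0.46977409 0.14710726 0.30442225]
[-0.3992  0.0962 -0.    ]
```

View pics/s6.png

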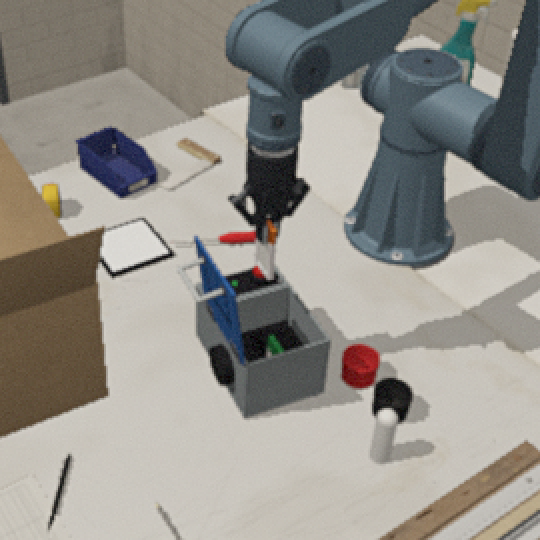

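The cartridge is held clear of the unit at about (267,255), the green one is still in its slot and the flap stays open. I'm carrying it to the pad.

```bash
python3 -m pendant '[[-1,0.2,0,0],[-3.5,0.8,0,0],[-7,1.7,0,0],[-10.5,2.5,0,0],[-14,3.4,0,0],[-17.5,4.2,0,0],[-21,5,0,0],[-24.5,5.9,0,0],[-28,6.7,0,0],[-31.5,7.6,0,0],[-35,8.4,0,0],[-38,9.2,0,0]]'
python3 -m pendant '[[-1.3,0.3,0,0],[-1.9,0.4,0,0],[-1.9,0.4,1,0],[-1.9,0.4,3.5,0],[-1.9,0.4,6.5,0],[-1.9,0.4,9.5,0],[-1.9,0.4,11.5,0],[-1.9,0.4,13,0],[-1.9,0.4,13.5,0],[-1.9,0.4,13.5,0],[-1.9,0.4,13.5,0]]'
python3 - <<'E'
from h import *
T=tool();print(T[:3,3])
s=imaging.camera("scene");t=imaging.camera("top")
cv2.imwrite("pics/st7.png",np.hstack([s[60:330,130:380,::-1],t[120:390,150:420,::-1]]))
E
```

```text
time_s: 12.58
eef_pos: [0.4872, -0.2459, 0.301]
eef_rot: [-0.002, 0.771, 0.637, -0.001]
wrist_force: [0.1, -0.5, -1.0]
opening: 0.108
grasp_force: 58.4
time_s: 13.5
eef_pos: [0.4894, -0.2619, 0.1685]
eef_rot: [-0.0, 0.77, 0.638, 0.0]
wrist_force: [-0.1, -1.1, -1.8]
opening: 0.107
grasp_force: 58.4
[ 0.48940744 -0.26191904  0.16847862]Traceback (most recent call last):
  File "<stdin>", line 4, in <module>
    return _nx.concatenate(arrs, 1, dtype=dtype, casting=casting)
           ~~~~~~~~~~~~~~~^^^^^^^^^^^^^^^^^^^^^^^^^^^^^^^^^^^^^^^
ValueError: all the input array dimensions except for the concatenation axis must match exactly, but along dimension 0, the array at index 0 has size 270 and the array at index 1 has size 264
```

Holding a few rows to settle, then one check.

```bash
python3 -m pendant '[[0,0,0,0],[0,0,0,0],[0,0,0,0],[0,0,0,0],[0,0,0,0],[0,0,0,0]]'
python3 - <<'E'
from h import *
s=imaging.camera("scene");t=imaging.camera("top")
cv2.imwrite("pics/st8.png",np.hstack([s[60:310,150:400,::-1],t[120:370,150:400,::-1]]).repeat(1.5.__floor__(),0))
o=ctrl.get_obs();print(np.round(o["dq"],4))
E
```

```text
time_s: 14.1
eef_pos: [0.4892, -0.2629, 0.1684]
eef_rot: [0.0, 0.77, 0.638, 0.0]
wrist_force: [-0.4, 0.0, -1.3]
opening: 0.103
grasp_force: 58.4
[ 0.     -0.0002  0.0009 -0.001  -0.0004 -0.0015]
```

View pics/st8.png

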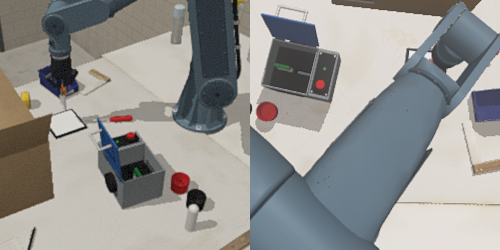

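The cartridge hangs upright over the pad at (65,105) in the left half. The flap is open, the green cartridge is in its slot, and the cap and plug have not moved. The lower edge is about 7.5 cm above the pad.

```bash
python3 -c "
from bench import workorder
print(workorder.hand_in())"
```

```text
the job is handed in; nothing more can be done
None
```

I handed the job in at about 14 s: button pressed fully down and released, flap left open past upright, and orange cartridge held upright and still over the middle of the pad, about 7.5 cm clear; the green cartridge, red cap and plug look undisturbed in the last pictures, and the tape measure, which nothing came near, was not rechecked.

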